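# Find the solid gold bangle by its weight

## Task

Three bangles that look alike lie on the grey counter pad: one is solid gold, the other two are hollow. Feel by lifting which one is heavy, and set it down flat inside the shallow wooden tray, lowering it in rather than dropping it. The two hollow ones must finish lying flat on the pad where they were, so put back in its place any that you lift.

Things in the scene. Friction and masses are not known exactly. Their poses are not given: they have to be found in the camera images.
- bangle_a_center (a point): a plain round gold bangle lying flat like a short tube: 62 mm outside diameter, 54 mm inside, 24 mm high. The point is its centre, half-way up; z is the bangle's axis. It lies on a grey cloth-covered counter pad 12 mm thick (150 x 360 mm). All three bangles look the same, the order in which they lie tells nothing, and one of the three is solid (about 300 g) and the other two hollow (about 60 g), each give or take 15 percent.
- bangle_b_center (a point): a plain round gold bangle lying flat like a short tube: 62 mm outside diameter, 54 mm inside, 24 mm high. The point is its centre, half-way up; z is the bangle's axis. It lies on a grey cloth-covered counter pad 12 mm thick (150 x 360 mm). All three bangles look the same, the order in which they lie tells nothing, and one of the three is solid (about 300 g) and the other two hollow (about 60 g), each give or take 15 percent.
- bangle_c_center (a point): a plain round gold bangle lying flat like a short tube: 62 mm outside diameter, 54 mm inside, 24 mm high. The point is its centre, half-way up; z is the bangle's axis. It lies on a grey cloth-covered counter pad 12 mm thick (150 x 360 mm). All three bangles look the same, the order in which they lie tells nothing, and one of the three is solid (about 300 g) and the other two hollow (about 60 g), each give or take 15 percent.
- tray: a shallow square dark-wood tray with a cork floor, fixed to the counter, 180 x 180 mm outside, 170 x 170 mm inside, walls 5 mm thick, rim 16 mm above the counter, inner floor 5 mm above the counter. Origin: centre of its underside, on the counter; x and y along its sides, z up.

How it is judged (in metres and radians):
On the way:
1. a bangle is lowered into the tray, no more than 20 mm above its floor, still in the grip (((x of bangle_a_center in the frame of tray between -0.055 and 0.055 m and y of bangle_a_center in the frame of tray between -0.055 and 0.055 m and z of bangle_a_center in the frame of tray below 0.037 m and contact force between the fingers and bangle_a above 0.5 N) or (x of bangle_b_center in the frame of tray between -0.055 and 0.055 m and y of bangle_b_center in the frame of tray between -0.055 and 0.055 m and z of bangle_b_center in the frame of tray below 0.037 m and contact force between the fingers and bangle_b above 0.5 N) or (x of bangle_c_center in the frame of tray between -0.055 and 0.055 m and y of bangle_c_center in the frame of tray between -0.055 and 0.055 m and z of bangle_c_center in the frame of tray below 0.037 m and contact force between the fingers and bangle_c above 0.5 N))), for 0.02 s.
At the end, for the whole second after the job is handed in: The solid bangle lies flat and still in the tray, its centre within 55 mm of the tray's centre along each side, pressing on it with over 1.5 N by its weight; the two hollow ones lie flat and still on the pad within 25 mm of where they began (flat: within 10 degrees) (((x of bangle_a_center in the frame of tray between -0.055 and 0.055 m and y of bangle_a_center in the frame of tray between -0.055 and 0.055 m and z of bangle_a_center in the frame of tray below 0.022 m and contact force between bangle_a and tray above 1.5 N and distance of each of bangle_b_center, bangle_c_center from where it was at the start of the episode below 0.025 m) or (x of bangle_b_center in the frame of tray between -0.055 and 0.055 m and y of bangle_b_center in the frame of tray between -0.055 and 0.055 m and z of bangle_b_center in the frame of tray below 0.022 m and contact force between bangle_b and tray above 1.5 N and distance of each of bangle_a_center, bangle_c_center from where it was at the start of the episode below 0.025 m) or (x of bangle_c_center in the frame of tray between -0.055 and 0.055 m and y of bangle_c_center in the frame of tray between -0.055 and 0.055 m and z of bangle_c_center in the frame of tray below 0.022 m and contact force between bangle_c and tray above 1.5 N and distance of each of bangle_a_center, bangle_b_center from where it was at the start of the episode below 0.025 m)) and angle between each of bangle_a_center, bangle_b_center, bangle_c_center's own z axis and vertical below 0.17 rad and linear speed of each of bangle_a, bangle_b, bangle_c below 0.02 m/s); the robot touches nothing.
It also fails if it takes over 64 s, if anything falls off the work surface, if the arm or the gripper's body presses on something with over 40 N, if the wrist force passes 120 N, or if a joint passes its speed limit or range.

## Robot

A 7-joint arm with a two-finger parallel gripper is mounted at the origin on the work surface. World frame = base frame: x ahead of the robot, y to its left, z up, the work surface at z = 0. Lengths are in m, angles in degrees, forces in N, time in s.
With the tool pointing down it reaches from about 0.4 to 0.9 m from the base axis. Payload 5.6 kg.
Tool frame: the origin (TCP) lies midway between the tips of the shut fingers; the grasp point (between the pads) lies 19 mm behind it (robot.grip_depth is the distance from the TCP to the grasp point, in m); z points along the fingers, y is the line along which they close (so a half turn about z gives the same grasp; the last joint's range is limited). The gripper opens to 92 mm and grips with 3 to 60 N. Pads are 20 mm wide; open, the fingers measure 128 mm over their backs; the gripper's body (75 mm by 189 mm) begins 69 mm behind the grasp point.
Start: joints at [-73.052, 26.786, -0.665, 91.828, 0.344, 61.387, -3.226], TCP at [0.216, 0.613, 0.215] pointing down, gripper open.
Joint ranges: [-144.91, 144.91], [-17.63, 115.5], [-89.93, 88.59], [15.96, 139.68], [-74.01, 254.01], [8.47, 105.57], [-167.45, 167.45]. Speed limits (degrees/s): [147.25, 147.25, 180, 180, 180, 180, 180].

## Interface

Orientations are given as a 3x3 rotation matrix whose columns are the frame's x, y, z axes.
In Python, from rig import robot, viewer gives the robot as it stands.
- The arm moves only by the shell command python3 -m crank 'ROWS'. ROWS is a JSON object of lists of equal length, an entry for each row: "gripper": the gripper's target within -1 to 1 (fully open at 1, half-way at 0, shut at -1); "travel": the shift along the tool's x, y, z in units of 0.1 m (1.0 is 0.1 m), a list of three; "turn": the turn, a rotation vector about the tool's x, y, z in units of pi rad (1.0 is pi rad), a list of three. A call has 1 to 20 rows; each row is the pose to reach, as a shift and turn from the pose commanded when the call began, along the tool's axes at that moment, turning the shorter way round; what a row does not reach only later rows make up. A row lasts 1/12 s, in which the tool goes at most 41.7 mm and 7.16 degrees, less where a joint would pass 70% of its speed; a pose out of reach is approached as far as the arm can. A call with a number of a shift or a turn outside -1 to 1 is refused whole. A call with a gripper value outside its range is refused whole. The fingers move at their own pace and stop on an object; the grip force is fixed at half the most. Time passes only in rows, so rows that repeat a pose let the fingers close. It gives the time, the measured TCP pose, the force, the opening and the grip force at its end, in the units of the state.
- robot.observe(): the state, without advancing time (a new reading comes with each control period).
- viewer.snapshot(name): name is "scene" or "top" or "wrist"; returns a dict with "color" (400x640x3 uint8, red, green, blue), "K" (3x3 intrinsics, pixels), "R" (3x3) and "t" (3): a world point X has camera coordinates R X + t. Camera axes: x right, y down, z forward; pixel columns grow to the right and rows downward; lengths in m; the calibration is good to about 2 mm. The wrist camera is an equidistant fisheye: a pixel r from the principal point sees the ray r / f radians off the axis. A picture is of the moment at which its call begins. There is no depth.
- robot.finish_job(): hands the job in; it is judged then, once.
The state is a dict: "time_s": time; "joints": joint angles; "qvel": joint speeds; "effort": joint torques, N m; "eef_pos": TCP position; "tcp_rot": TCP orientation; "wrist_force": force on the tool from outside, world axes, zero at the start; "moment": the same for the moment, N m; "gripper_width": finger opening in m; "grasp_force": force on a finger pad.
Only numpy, scipy, OpenCV 4.12 (cv2) and the standard library are available. Lean on these libraries where they do the work, as an engineer would, in place of code of your own. Each camera call takes 0.05 s, during which the arm holds its last target. There are 200 camera calls.

## Working session

There is one attempt and no reset: what is moved stays moved. The work goes in short steps, Python scripts to look and compute and a shell command to move; the robot and the scene stay as the last step left them, time stands still between calls to the robot, and variables do not carry over. Pictures are saved under pics/ and viewed, at most 10 in all, crops included, and the job is handed in when it is done.

```bash
ls; mkdir -p pics
python3 - <<'E'
from rig import robot, viewer
import cv2
s=robot.observe(); print(s)
for n in("top","scene"):
    v=viewer.snapshot(n); cv2.imwrite(f"pics/{n}0.png",v["color"][...,::-1]); print(n,v["K"],v["R"],v["t"])
E
```

```text
pics
{'time_s': 0.0, 'joints': array([-73.05121191,  26.83537476,  -0.66420419,  91.88214512,
         0.34446911,  61.38651232,  -3.22549242]), 'qvel': array([ 0.04505845, -0.03331181, -0.04419865, -0.11873358, -0.06801525,
        0.03388159,  0.02386988]), 'effort': array([ 2.50872299e-04, -5.20565379e+01, -1.27051387e-02, -2.43741596e+01,
       -5.67372143e-02,  1.71290513e-02,  1.51820973e-04]), 'eef_pos': array([0.2159166 , 0.61245772, 0.21363859]), 'tcp_rot': array([[-9.43129332e-01,  3.32425711e-01, -4.58608222e-04],
       [ 3.32425998e-01,  9.43127771e-01, -1.72153769e-03],
       [-1.39757239e-04, -1.77608599e-03, -9.99998413e-01]]), 'wrist_force': array([ 0.28285482,  0.30323719, -0.66364   ]), 'moment': array([ 0.0023602 , -0.05007478,  0.02686361]), 'grasp_force': 0.0, 'gripper_width': 0.09200073279914271}
top [[436.44044687   0.         322.9566631 ]
 [  0.         436.44044687 203.2794377 ]
 [  0.           0.           1.        ]] [[ 1.85215576e-02 -9.99827635e-01  1.28519995e-03]
 [-9.94421809e-01 -1.85548833e-02 -1.03831504e-01]
 [ 1.03837454e-01  6.45090320e-04 -9.94594072e-01]] [-0.03502557  0.54027059  0.87659047]
scene [[442.95979729   0.         316.79200248]
 [  0.         442.95979729 191.04146864]
 [  0.           0.           1.        ]] [[-1.36150600e-01  9.90688104e-01  3.06216387e-04]
 [ 7.98190495e-01  1.09878665e-01 -5.92299428e-01]
 [-5.86817644e-01 -8.03975035e-02 -8.05717875e-01]] [ 0.07390936 -0.39325486  1.31156664]
```

View pics/top0.png

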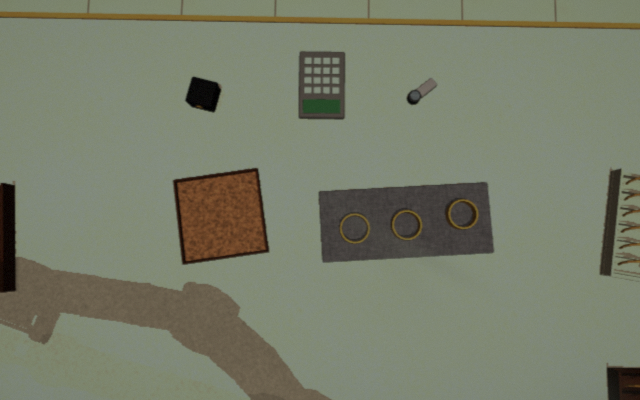

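View pics/scene0.png

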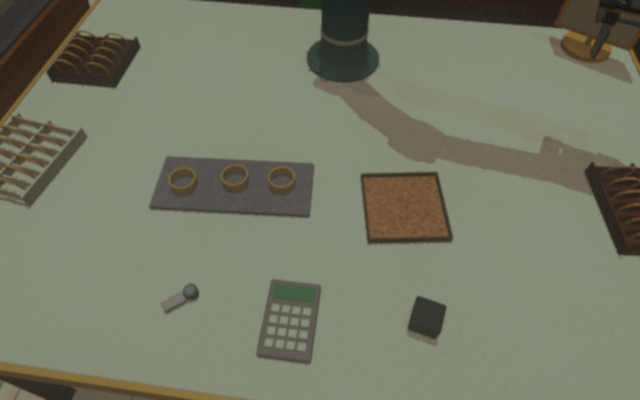

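The top view shows the pad with bangles at about (355,228), (407,225) and (463,214), and the tray centred near (221,216). The scene view shows the same layout with the arm clear of it.

```bash
cat > h.py <<'E'
import numpy as np, cv2
def cast(v,px,z):
    d=v["R"].T@np.linalg.inv(v["K"])@np.array([px[0],px[1],1.]); c=-v["R"].T@v["t"]
    return c+d*(z-c[2])/d[2]
def rings(v):
    hsv=cv2.cvtColor(v["color"],cv2.COLOR_RGB2HSV)
    m=cv2.inRange(hsv,(12,90,60),(35,255,255))
    cs,_=cv2.findContours(m,cv2.RETR_EXTERNAL,cv2.CHAIN_APPROX_NONE)
    return [c for c in cs if 15<cv2.boundingRect(c)[2]<45 and 12<cv2.boundingRect(c)[3]<45]
E
python3 - <<'E'
from rig import viewer
from h import *
v=viewer.snapshot("top")
for c in rings(v):
    P=np.array([cast(v,p[0],.030) for p in c])[:,:2].astype(np.float32)
    (x,y),r=cv2.minEnclosingCircle(P); print(np.round([x,y,2*r],4), cv2.boundingRect(c))
for nm,cs in (("tray",[(174,180),(257,169),(268,251),(184,263)]),("pad",[(319,191),(487,182),(493,252),(323,261)])):
    P=np.array([cast(v,p,.014) for p in cs]); print(nm,P.mean(0).round(3),P.round(3)[:,:2].tolist(),np.linalg.norm(P-np.roll(P,1,0),axis=1).round(3))
w=viewer.snapshot("scene")
for c in rings(w):
    P=np.array([cast(w,p[0],.030) for p in c])[:,:2].astype(np.float32)
    (x,y),r=cv2.minEnclosingCircle(P); print("scene",np.round([x,y,2*r],4), cv2.boundingRect(c))
E
```

```text
[ 0.491  -0.0905  0.0639] (339, 213, 31, 31)
[ 0.4998 -0.1972  0.0658] (391, 209, 32, 31)
[ 0.5231 -0.3135  0.0667] (448, 199, 31, 31)
tray [0.513 0.189 0.014] [[0.586, 0.291], [0.613, 0.116], [0.44, 0.088], [0.412, 0.261]] [0.176 0.177 0.175 0.176]
pad [ 0.508 -0.199  0.014] [[0.568, -0.016], [0.594, -0.371], [0.447, -0.381], [0.422, -0.027]] [0.147 0.356 0.147 0.354]
scene [0.5056 0.663  0.0609] (619, 216, 21, 13)
scene [0.4593 0.6692 0.0814] (614, 197, 26, 17)
scene [0.429  0.6709 0.093 ] (609, 184, 31, 20)
scene [ 0.5276 -0.3105  0.0773] (168, 168, 29, 26)
scene [ 0.4938 -0.0901  0.0758] (268, 167, 27, 26)
scene [0.3768 0.6768 0.1006] (602, 165, 38, 22)
scene [ 0.5025 -0.196   0.077 ] (221, 165, 27, 26)
scene [ 0.1177 -0.6652  0.1934] (82, 36, 42, 41)
```

Both views agree on the bangles within 3 mm, and the sizes match: A at (0.492,-0.090), B at (0.500,-0.197), C at (0.524,-0.312). The tray centre is (0.513,0.189). First I turn the tool so it closes across the pad, and start moving.

```bash
python3 -m crank '{"gripper":[1,1,1,1,1,1,1,1,1,1,1],"travel":[[-0.87,-1,0],[-0.87,-1,0],[-0.87,-1,0],[-0.87,-1,0],[-0.87,-1,0],[-0.87,-1,0],[-0.87,-1,0],[-0.87,-1,0],[-0.87,-1,0],[-0.87,-1,0],[-0.87,-1,0]],"turn":[[0,0,0.37],[0,0,0.37],[0,0,0.37],[0,0,0.37],[0,0,0.37],[0,0,0.37],[0,0,0.37],[0,0,0.37],[0,0,0.37],[0,0,0.37],[0,0,0.37]]}'; python3 -c "
from rig import robot;s=robot.observe();print(s['joints'],s['tcp_rot'])"
```

```text
time_s: 1.12
eef_pos: [0.2648, 0.4897, 0.2145]
tcp_rot: [[-0.069, 0.998, 0.0], [0.998, 0.069, -0.0], [-0.0, 0.0, -1.0]]
wrist_force: [-0.7, 1.3, 0.8]
gripper_width: 0.0919
grasp_force: 0.0
[-75.43756434  17.72223767  12.67775562 105.84008189  -4.55766078
  56.9395846  -56.91125727] [[-6.87326907e-02  9.97635109e-01  8.65145312e-05]
 [ 9.97635067e-01  6.87327134e-02 -2.95577214e-04]
 [-3.00824584e-04  6.59941130e-05 -9.99999953e-01]]
```

```bash
Z='' ; 
python3 -m crank '{"gripper":[1,1,1,1],"travel":[[-1,1,0],[-1,1,0],[-1,1,0],[-1,1,0]],"turn":[[0,0,0],[0,0,0],[0,0,0],[0,0,0]]}' | sed -n 1,2p
python3 -m crank '{"gripper":[1,1,1,1],"travel":[[-1,0.87,0],[-1,0.87,0],[-1,0.87,0],[-1,0.87,0]],"turn":[[0,0,0],[0,0,0],[0,0,0],[0,0,0]]}' | sed -n 1,2p
python3 -m crank '{"gripper":[1,1,1,1],"travel":[[-1,0,0],[-1,0,0],[-1,0,0],[-1,0,0]],"turn":[[0,0,0],[0,0,0],[0,0,0],[0,0,0]]}' | sed -n 1,2p
python3 -m crank '{"gripper":[1,1,1,1],"travel":[[-1,0,0],[-1,0,0],[-1,0,0],[-1,0,0]],"turn":[[0,0,0],[0,0,0],[0,0,0],[0,0,0]]}' | sed -n 1,2p
python3 -m crank '{"gripper":[1,1,1,1],"travel":[[-1,0,0],[-1,0,0],[-1,0,0],[-1,0,0]],"turn":[[0,0,0],[0,0,0],[0,0,0],[0,0,0]]}' | sed -n 1,2p
python3 -m crank '{"gripper":[1,1,1,1,1,1],"travel":[[-0.95,0,0.8],[-0.95,0,0.8],[-0.95,0,0.8],[-0.95,0,0.8],[-0.95,0,0.8],[-0.95,0,0.8]],"turn":[[0,0,0],[0,0,0],[0,0,0],[0,0,0],[0,0,0],[0,0,0]]}'
python3 -c "
from rig import robot,viewer;import cv2
s=robot.observe();print(s['joints'])
v=viewer.snapshot('wrist');cv2.imwrite('pics/w1.png',v['color'][...,::-1]);print(v['K'],v['R'],v['t'])"
```

```text
time_s: 1.45
eef_pos: [0.3761, 0.3923, 0.2148]
time_s: 1.78
eef_pos: [0.4706, 0.2965, 0.2151]
time_s: 2.12
eef_pos: [0.4729, 0.1985, 0.2148]
time_s: 2.45
eef_pos: [0.4796, 0.1003, 0.2149]
time_s: 2.78
eef_pos: [0.4868, 0.0015, 0.2149]
time_s: 3.28
eef_pos: [0.4935, -0.0883, 0.1345]
tcp_rot: [[-0.072, 0.997, -0.0], [0.997, 0.072, 0.001], [0.001, -0.0, -1.0]]
wrist_force: [0.0, 1.0, -0.2]
gripper_width: 0.0918
grasp_force: 0.0
[-18.89639606  20.01242531  30.36595082 117.98874574 -14.11967403
  45.46593485  24.10265778]
[[309.70691629   0.         321.54937104]
 [  0.         309.70691629 200.54173263]
 [  0.           0.           1.        ]] [[ 0.99739587  0.07211434 -0.00100326]
 [ 0.07005421 -0.96540863  0.25115451]
 [ 0.01714329 -0.25057075 -0.96794649]] [-0.48613185 -0.12836229  0.281963  ]
```

View pics/w1.png

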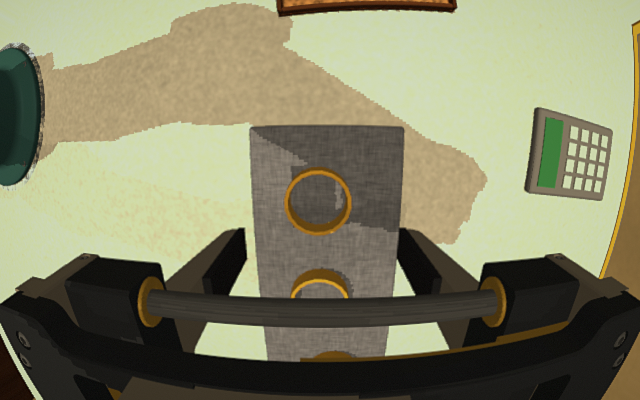

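The wrist view shows bangle A's rim centred at (318,202), which casts to (0.491,-0.089) with the fingers straddling it. I will descend, read the force, then close.

```bash
python3 -m crank '{"gripper":[1,1,1,1,1,1],"travel":[[0,-0.03,0.3],[0,-0.03,0.6],[0,-0.03,0.8],[0,-0.03,0.9],[0,-0.03,0.95],[0,-0.03,0.95]],"turn":[[0,0,0],[0,0,0],[0,0,0],[0,0,0],[0,0,0],[0,0,0]]}' 
python3 -m crank '{"gripper":[1,1,1,1],"travel":[[0,0,0.08],[0,0,0.15],[0,0,0.2],[0,0,0.2]],"turn":[[0,0,0],[0,0,0],[0,0,0],[0,0,0]]}'
```

```text
time_s: 3.83
eef_pos: [0.4903, -0.0898, 0.0397]
tcp_rot: [[-0.071, 0.997, 0.0], [0.997, 0.071, 0.0], [0.0, 0.0, -1.0]]
wrist_force: [0.4, -0.8, 0.0]
gripper_width: 0.0919
grasp_force: 0.0
time_s: 4.17
eef_pos: [0.4894, -0.0908, 0.019]
tcp_rot: [[-0.07, 0.998, -0.001], [0.998, 0.07, 0.0], [0.0, -0.001, -1.0]]
wrist_force: [-0.2, 0.5, -0.7]
gripper_width: 0.0918
grasp_force: 0.0
```

```bash
python3 -m crank '{"gripper":[-1,-1,-1,-1,-1,-1,-1,-1],"travel":[[0,0,0],[0,0,0],[0,0,0],[0,0,0],[0,0,0],[0,0,0],[0,0,0],[0,0,0]],"turn":[[0,0,0],[0,0,0],[0,0,0],[0,0,0],[0,0,0],[0,0,0],[0,0,0],[0,0,0]]}'
```

```text
time_s: 4.83
eef_pos: [0.49, -0.091, 0.0198]
tcp_rot: [[-0.07, 0.998, 0.0], [0.998, 0.07, 0.0], [-0.0, 0.0, -1.0]]
wrist_force: [-0.8, -0.2, 2.8]
gripper_width: 0.0615
grasp_force: 30.0
```

```bash
python3 -m crank '{"gripper":[-1,-1,-1,-1,-1,-1,-1],"travel":[[0,0,-0.05],[0,0,-0.15],[0,0,-0.3],[0,0,-0.4],[0,0,-0.4],[0,0,-0.4],[0,0,-0.4]],"turn":[[0,0,0],[0,0,0],[0,0,0],[0,0,0],[0,0,0],[0,0,0],[0,0,0]]}' 
for i in 1 2 3 4 5 6; do python3 -m crank '{"gripper":[-1],"travel":[[0,0,0]],"turn":[[0,0,0]]}' | grep -E "force|eef"; done
python3 -c "
from rig import robot;s=robot.observe();print(s['effort'],s['moment'])"
```

```text
time_s: 5.42
eef_pos: [0.4895, -0.0907, 0.0594]
tcp_rot: [[-0.07, 0.998, -0.0], [0.998, 0.07, 0.0], [0.0, -0.0, -1.0]]
wrist_force: [-0.2, 0.7, -3.2]
gripper_width: 0.0617
grasp_force: 30.0
eef_pos: [0.4892, -0.0908, 0.0591]
wrist_force: [0.1, 0.1, -2.2]
grasp_force: 30.0
eef_pos: [0.4893, -0.0909, 0.059]
wrist_force: [0.2, -0.4, -2.8]
grasp_force: 30.0
eef_pos: [0.4894, -0.091, 0.0591]
wrist_force: [-0.0, -0.3, -2.8]
grasp_force: 30.0
eef_pos: [0.4895, -0.091, 0.0592]
wrist_force: [0.1, -0.1, -3.5]
grasp_force: 30.0
eef_pos: [0.4896, -0.091, 0.0594]
wrist_force: [-0.0, -0.4, -3.1]
grasp_force: 30.0
eef_pos: [0.4897, -0.091, 0.0595]
wrist_force: [0.5, 0.5, -2.9]
grasp_force: 30.0
[ 3.36541118e-03 -4.17738855e+01  5.28165087e+00 -1.62267208e+01
 -2.69538868e-02  5.35448617e-02  3.62593682e-04] [-0.00561782  0.04228911 -0.02570658]
```

Six settled readings average about -2.9 N, against about 0 N unloaded, so A weighs about 300 g and is the solid one. I will carry it to the tray.

```bash
python3 -m crank '{"gripper":[-1,-1,-1,-1,-1,-1,-1],"travel":[[0.1,0,-0.1],[0.3,0.04,-0.2],[0.5,0.07,-0.2],[0.7,0.1,-0.2],[0.85,0.13,-0.2],[0.95,0.14,-0.2],[0.95,0.14,-0.2]],"turn":[[0,0,0],[0,0,0],[0,0,0],[0,0,0],[0,0,0],[0,0,0],[0,0,0]]}' | grep -E "eef|width"
python3 -m crank '{"gripper":[-1,-1,-1,-1,-1,-1,-1],"travel":[[0.1,0,0],[0.3,0.04,0],[0.5,0.07,0],[0.7,0.1,0],[0.85,0.13,0],[0.95,0.14,0],[0.95,0.14,0]],"turn":[[0,0,0],[0,0,0],[0,0,0],[0,0,0],[0,0,0],[0,0,0],[0,0,0]]}' | grep -E "eef|width"
python3 -m crank '{"gripper":[-1,-1,-1,-1,-1,-1,-1,-1],"travel":[[0.1,0,0],[0.3,0.04,0],[0.5,0.07,0],[0.7,0.1,0],[0.8,0.13,0],[0.88,0.14,0],[0.88,0.14,0],[0.88,0.14,0]],"turn":[[0,0,0],[0,0,0],[0,0,0],[0,0,0],[0,0,0],[0,0,0],[0,0,0],[0,0,0]]}'
python3 -c "
from rig import robot,viewer;import cv2
v=viewer.snapshot('wrist');cv2.imwrite('pics/w2.png',v['color'][...,::-1])"
```

```text
eef_pos: [0.4972, 0.0072, 0.0795]
gripper_width: 0.0611
eef_pos: [0.5045, 0.1023, 0.0795]
gripper_width: 0.0613
time_s: 7.75
eef_pos: [0.5123, 0.1882, 0.0795]
tcp_rot: [[-0.069, 0.998, -0.0], [0.998, 0.069, -0.001], [-0.001, -0.0, -1.0]]
wrist_force: [0.3, -0.3, -3.6]
gripper_width: 0.0619
grasp_force: 30.0
```

View pics/w2.png

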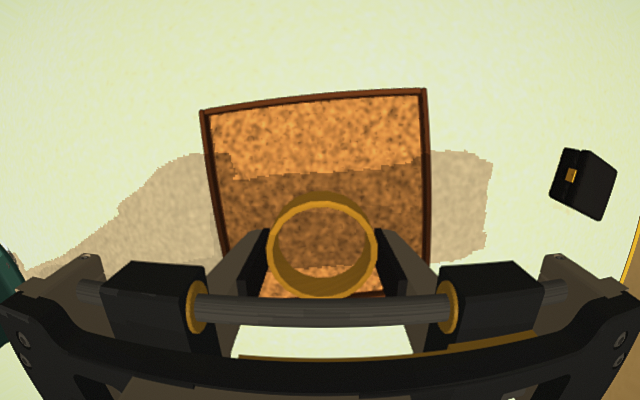

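The bangle is held level at (322,245), over the middle of the tray, whose sides are at columns 205 to 430. I will lower it in.

```bash
python3 -m crank '{"gripper":[-1,-1,-1,-1,-1,-1,-1,-1],"travel":[[0,0,0.15],[0,0,0.3],[0,0,0.45],[0,0,0.55],[0,0,0.6],[0,0,0.62],[0,0,0.63],[0,0,0.63]],"turn":[[0,0,0],[0,0,0],[0,0,0],[0,0,0],[0,0,0],[0,0,0],[0,0,0],[0,0,0]]}' | grep -E "eef|width|wrist"
python3 -m crank '{"gripper":[-1,-1,-1,-1],"travel":[[0,0,0.01],[0,0,0.02],[0,0,0.03],[0,0,0.03]],"turn":[[0,0,0],[0,0,0],[0,0,0],[0,0,0]]}'
```

```text
eef_pos: [0.5128, 0.1891, 0.017]
wrist_force: [-0.1, -0.4, -3.6]
gripper_width: 0.0618
time_s: 8.8
eef_pos: [0.5124, 0.1894, 0.0137]
tcp_rot: [[-0.07, 0.998, 0.0], [0.998, 0.07, 0.0], [0.0, 0.0, -1.0]]
wrist_force: [0.0, 0.4, -3.3]
gripper_width: 0.0617
grasp_force: 30.0
```

```bash
python3 -m crank '{"gripper":[-1,-1,-1,-1],"travel":[[0,0,0.005],[0,0,0.01],[0,0,0.015],[0,0,0.015]],"turn":[[0,0,0],[0,0,0],[0,0,0],[0,0,0]]}'
```

```text
time_s: 9.13
eef_pos: [0.5125, 0.1894, 0.0128]
tcp_rot: [[-0.069, 0.998, -0.0], [0.998, 0.069, 0.001], [0.001, -0.0, -1.0]]
wrist_force: [-2.4, -0.5, 3.8]
gripper_width: 0.0618
grasp_force: 30.0
```

The force has reversed, so the bangle is resting on the tray floor. I will open and lift away.

```bash
python3 -m crank '{"gripper":[1,1,1,1,1,1,1,1],"travel":[[0,0,0],[0,0,0],[0,0,0],[0,0,0],[0,0,0],[0,0,0],[0,0,0],[0,0,0]],"turn":[[0,0,0],[0,0,0],[0,0,0],[0,0,0],[0,0,0],[0,0,0],[0,0,0],[0,0,0]]}' 
python3 -m crank '{"gripper":[1,1,1,1,1,1],"travel":[[0,0,-0.1],[0,0,-0.3],[0,0,-0.6],[0,0,-1],[0,0,-1],[0,0,-1]],"turn":[[0,0,0],[0,0,0],[0,0,0],[0,0,0],[0,0,0],[0,0,0]]}'
python3 -m crank '{"gripper":[1,1,1,1,1,1],"travel":[[-0.3,0,-0.3],[-0.6,0,-0.6],[-1,0,-0.8],[-1,0,-0.8],[-1,0,-0.8],[-1,0,-0.8]],"turn":[[0,0,0],[0,0,0],[0,0,0],[0,0,0],[0,0,0],[0,0,0]]}'
python3 - <<'E'
from rig import viewer
from h import *
v=viewer.snapshot("scene"); cv2.imwrite('pics/s2.png',v['color'][...,::-1])
w=viewer.snapshot("wrist"); cv2.imwrite('pics/w3.png',w['color'][...,::-1])
E
```

```text
time_s: 9.8
eef_pos: [0.5124, 0.1893, 0.0121]
tcp_rot: [[-0.069, 0.998, 0.0], [0.998, 0.069, -0.0], [-0.0, 0.0, -1.0]]
wrist_force: [0.6, -0.5, -0.2]
gripper_width: 0.0916
grasp_force: 0.0
time_s: 10.3
eef_pos: [0.514, 0.1901, 0.1149]
tcp_rot: [[-0.07, 0.998, 0.005], [0.998, 0.07, 0.003], [0.003, 0.005, -1.0]]
wrist_force: [-0.1, -0.2, -0.5]
gripper_width: 0.0924
grasp_force: 0.0
time_s: 10.8
eef_pos: [0.5186, 0.0899, 0.1913]
tcp_rot: [[-0.069, 0.998, -0.001], [0.998, 0.069, 0.0], [0.0, -0.001, -1.0]]
wrist_force: [0.9, 0.3, 0.1]
gripper_width: 0.0916
grasp_force: 0.0
```

View pics/s2.png

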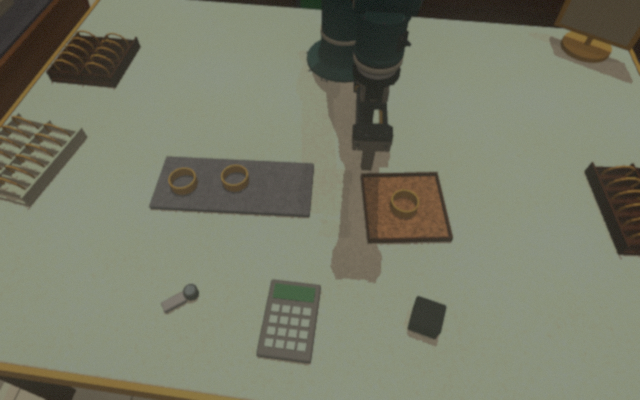

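View pics/w3.png

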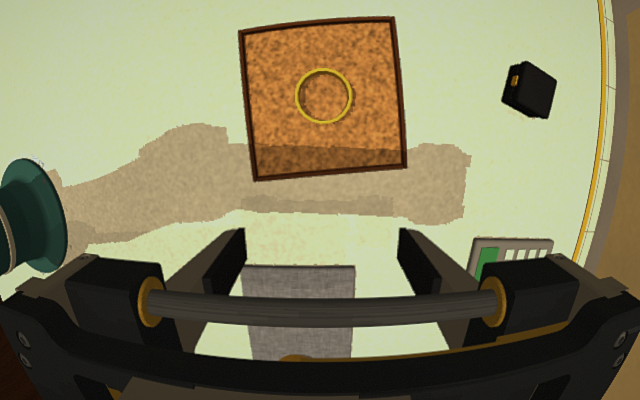

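The scene view shows the bangle flat in the tray at (405,203), with the other two still at (182,180) and (234,177). The wrist view shows it near the middle of the tray at (323,96). The arm is clear and still, so I will hand in.

```bash
python3 -c "
from rig import robot;print(robot.finish_job())"
```

```text
the job is handed in; nothing more can be done
None
```

I lifted bangle A and felt about 2.9 N, so it was the solid one; I lowered it flat into the tray near its centre, left the two hollow ones untouched on the pad, and handed the job in at about 11 s (no verdict was returned).

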